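# Stir the cooling beads under the hand-rest rail

### The job

Take the graphite stirring rod with the wooden handle out of its slanted holder, reach with it under the hand-rest rail into the dish, and with its tip down among the ceramic beads stir two full rounds, clockwise seen from above, starting and finishing on the robot's side, sweeping round the outer half of the dish so that most of the beads are moved and none leaves the dish. Then lower the rod back into its slanted holder, fully home, and let go; do not drop it. Do not knock against the rail, and leave the other things on the bench where they are.

Things in the scene. Friction and masses are not known exactly. Their poses are not given: they have to be found in the camera images.
- rod_grip (a point): stirring rod, straight, 200 mm long, 70 g: upper 70 mm a round pale wooden handle 24 mm in diameter, lower 130 mm a dark round graphite rod 14 mm in diameter. It starts standing in the slanted holder. This point is on its axis in the middle of the handle, 165 mm from the lower tip; z axis along the rod from tip to handle end
- rod_tip (a point): lower tip of the stirring rod, on its axis; z axis along the rod towards the handle
- holder_seat (a point): slanted holder: fixed square aluminium sleeve on a wooden foot, left or right of the dish. Inside 30 mm wide, 110 mm deep, closed below, walls 4 mm; leans 0.55 rad from vertical, mouth roughly towards the robot (its -x side). This point: middle of the sleeve's inner bottom, 30 mm above the bench; z up. The resting rod lies on the lower wall, its axis 8 mm below the sleeve's
- holder_mouth (a point): middle of the mouth of the slanted sleeve, 110 mm along the sleeve's axis from its bottom
- dish_floor (a point): round fixed steel dish on a grey hot plate (190 x 190 mm, 60 mm high). Dish outside diameter 152 mm, inner radius 72 mm, upright wall 4 mm, rim 36 mm above its inner floor. This point: middle of the inner floor, 66 mm above the bench. z up, x away from the robot at right angles to the rail, y to the left along the rail (yaw up to 0.25 rad). At first the beads leave the middle free
- rail_mid (a point): middle of the hand-rest rail: fixed level steel bar, 20 mm diameter, 310 mm long along y, axis 270 mm above the bench straight over the middle of the dish, on two posts (18 mm diameter) 135 mm either side of the middle. A tool that leans towards the robot passes under it
- rail: the same hand-rest rail as a solid; its origin is its middle, y along it
- bead0_center (a point): one of seven equal plain white ceramic balls, 32 mm diameter, 35 g, loose in the dish; this point is its centre
- bead1_center (a point): one of seven equal plain white ceramic balls, 32 mm diameter, 35 g, loose in the dish; this point is its centre
- bead2_center (a point): one of seven equal plain white ceramic balls, 32 mm diameter, 35 g, loose in the dish; this point is its centre
- bead3_center (a point): one of seven equal plain white ceramic balls, 32 mm diameter, 35 g, loose in the dish; this point is its centre
- bead4_center (a point): one of seven equal plain white ceramic balls, 32 mm diameter, 35 g, loose in the dish; this point is its centre
- bead5_center (a point): one of seven equal plain white ceramic balls, 32 mm diameter, 35 g, loose in the dish; this point is its centre
- bead6_center (a point): one of seven equal plain white ceramic balls, 32 mm diameter, 35 g, loose in the dish; this point is its centre
- rod: the stirring rod as a solid; origin at its lower tip, z towards the handle
- tooljar: fixed white tool jar, 80 mm wide, 100 mm tall, with tools sticking up to 195 mm; stands on the other side of the dish from the holder; origin under its middle
- beaker: bystander: empty glass beaker, 100 mm wide, 130 mm tall, far out to the right; origin under its middle
- bottle: bystander: amber bottle, 64 mm wide, 160 mm tall, far out to the left; origin under its middle
- carton: bystander: paper carton 70 x 100 x 50 mm (tall), in front of the dish; origin under its middle
- tweezers: bystander: flat steel tweezers 160 mm long, 6 mm thick, lying in front of the dish; origin under its middle
- paddle: bystander: flat graphite paddle with wooden handle, 170 mm long, 50 mm wide, 12 mm thick, lying in front of the dish; origin under its middle
Mind the look-alikes: they are no part of the job. What is shaped like the rod but turquoise is not meant.

How it is judged:
By the outcome, as a careful person would: the job done as asked, in the order asked, and still so for the second after the job is handed in, with the robot touching nothing.
It also fails if it takes over 72 s, if anything falls off the work surface, if the arm or the gripper's body presses on something with over 40 N, if the wrist force passes 120 N, or if a joint passes its speed limit or range.

### The arm

A 6-joint arm with a two-finger parallel gripper is mounted at the origin on the work surface. World frame = base frame: x ahead of the robot, y to its left, z up, the work surface at z = 0. Lengths are in m, angles in rad, forces in N, time in s.
With the tool pointing down it reaches from about 0.35 to 0.975 m from the base axis. Payload 4.9 kg.
Tool frame: the origin (TCP) lies midway between the tips of the shut fingers; the grasp point (between the pads) lies 19 mm behind it; z points along the fingers, y is the line along which they close (so a half turn about z gives the same grasp; the last joint's range is limited). The gripper opens to 85 mm and grips with 20 to 120 N. Pads are 22 mm wide; open, the fingers measure 114 mm over their backs; the gripper's body (76 mm by 85 mm) begins 54 mm behind the grasp point. The pads swing forward as they close: fully open they stand 13 mm farther back than shut.
Start: joints at [-1.442, 0.053, 1.613, -0, 1.476, -0.119], TCP at [0.153, -0.606, 0.193] pointing down, gripper open.
Joint ranges: [-3.01, 3.01], [-1.01, 2.22], [0.06, 2.58], [-1.02, 4.17], [0.09, 2.62], [-3.14, 3.14]. Speed limits (rad/s): [2.57, 2.57, 3.14, 3.14, 3.14, 3.14].

### API

Orientations are given as a unit quaternion [w, x, y, z].
In Python, from plant import state, grab_frame, camera_info, job_done, spot_in, masks_of, pinpoint gives the robot as it stands.
- The arm moves only by the shell command python3 -m handwheel 'ROWS' [OPENING]. ROWS is JSON, a list that holds one entry, the list of rows, each a list of 6 numbers: the shift along the world's x, y, z in m, then the turn, a rotation vector about the world's x, y, z in degrees. In form: [[[tx, ty, tz, ax, ay, az], ...]]. A call has 1 to 20 rows; each row shifts and turns the commanded pose from where the row before left it; what a row does not reach is not made up. A row lasts 1/12 s, in which the tool goes at most 41.7 mm and 7.16 degrees, less where a joint would pass 70% of its speed; a pose out of reach is approached as far as the arm can. A call is refused whole if a number of a shift passes 0.0417 or a number of a turn 7.16, either way. A call with a gripper value outside its range is refused whole. OPENING is the opening, from 0 (shut) to 1 (fully open), set as the call begins (- or left out, the last holds). The fingers move at their own pace and stop on an object; the grip force is fixed at half the most. Time passes only in rows, so rows that do not move let the fingers close. It gives the time, the measured TCP pose, the force, the opening and the grip force at its end, in the units of the state.
- state(): the state, without advancing time (a new reading comes with each control period).
- grab_frame(name): name is "scene" or "top" or "wrist"; returns (picture, depth): 384x512x3 uint8, blue, green, red; 384x512 float32, m along the optical axis (not along the pixel's ray), 0 where there is no reading.
- camera_info(name): a dict with "fx", "fy", "cx", "cy" (pixels), "T" (4x4, takes a point from camera to world coordinates). Camera axes: x right, y up, looking along -z (the intrinsics and any distortion apply to the point x, -y, -z); pixel columns grow to the right and rows downward; lengths in m; the calibration is good to about 2 mm. The wrist camera is an equidistant fisheye: a pixel r from the principal point sees the ray r / f radians off the axis. A picture is of the moment at which its call begins: read the wrist's pose just before it. camera_info takes no time and is no camera call; for the wrist camera it gives the pose at the moment of the call.
- job_done(): hands the job in; it is judged then, once.
Trained networks look in the newest picture that a camera, given by its name, has taken for a name from the list of things; names that differ only in an ending like _2 or _b are one class to them, and where a whole thing is asked for, a point or a joint stands for the part that bears it (a point fixed in the world has none). Each returns a list of dicts, best first, with "conf" (0 to 1); they miss things now and then, are a little off and sometimes report something else, mostly with a low value. They report only what shows in the picture. A call takes as long as a camera call. They do not tell look-alikes from the thing itself.
- spot_in(camera, thing): "box" ([left, top, width, height] in pixels, round what is visible of it).
- masks_of(camera, thing): "region" (384x512 bool, what is visible of it) and "box" ([left, top, width, height] in pixels, round what is visible of it).
- pinpoint(camera, thing): "position" ([column, row] in pixels: a listed point, or the origin of a listed thing).
The state is a dict: "time": time; "joint_pos": joint angles; "joint_vel": joint speeds; "joint_efforts": joint torques, N m; "tool_pos": TCP position; "tool_rot": TCP orientation; "contact_force": force on the tool from outside, world axes, zero at the start; "ft_torque": the same for the moment, N m; "gripper_width": opening from 0.0 (shut) to 1.0 (fully open); "grasp_force": force on a finger pad.
Only numpy, scipy, OpenCV 4.12 (cv2) and the standard library are available. Lean on these libraries where they do the work, as an engineer would, in place of code of your own. Each camera call takes 0.05 s, during which the arm holds its last target. There are 200 camera calls.

## Working session

There is one attempt and no reset: what is moved stays moved. The work goes in short steps, Python scripts to look and compute and a shell command to move; the robot and the scene stay as the last step left them, time stands still between calls to the robot, and variables do not carry over. Pictures are saved under pics/ and viewed, at most 10 in all, crops included, and the job is handed in when it is done.

```bash
mkdir -p pics; ls
cat > h.py <<'E'
import numpy as np, cv2
from plant import *
from scipy.spatial.transform import Rotation as R
def ray(cam,px,ci=None):
    ci=ci or camera_info(cam); u=(px[0]-ci['cx'])/ci['fx']; v=(px[1]-ci['cy'])/ci['fy']
    if cam=='wrist':
        r=np.hypot(u,v); s=np.sin(r)/r if r>1e-9 else 1; d=np.array([u*s,-v*s,-np.cos(r)])
    else: d=np.array([u,-v,-1.])
    T=np.array(ci['T']); return T[:3,3],T[:3,:3]@d
def proj(cam,P,ci=None):
    ci=ci or camera_info(cam); T=np.array(ci['T']); p=T[:3,:3].T@(np.array(P)-T[:3,3]); x,y,z=p[0],-p[1],-p[2]
    if cam=='wrist':
        n=np.hypot(x,y); th=np.arctan2(n,z); x,y=x/n*th,y/n*th
    else: x,y=x/z,y/z
    return np.array([ci['cx']+ci['fx']*x,ci['cy']+ci['fy']*y])
def tri(rays):
    A=0;b=0
    for o,d in rays:
        d=d/np.linalg.norm(d);M=np.eye(3)-np.outer(d,d);A=A+M;b=b+M@o
    return np.linalg.solve(A,b)
def cloud(cam,D,ci=None):
    ci=ci or camera_info(cam); v,u=np.mgrid[:384,:512]; T=np.array(ci['T'])
    p=np.stack([(u-ci['cx'])/ci['fx']*D,-(v-ci['cy'])/ci['fy']*D,-D],-1)
    return p@T[:3,:3].T+T[:3,3]
E
python3 - <<'E'
from h import *
ims={}
for c in ['scene','top']:
    im,D=grab_frame(c); ims[c]=im; np.save(f'{c}D.npy',D); cv2.imwrite(f'{c}.png',im)
    print(c,{k:(np.round(v,3).tolist() if k=='T' else v) for k,v in camera_info(c).items()}, (D>0).mean())
    for t in ['rod_grip','rod_tip','holder_seat','holder_mouth','dish_floor','rail_mid','bead0_center','tooljar','rod']:
        print(t,[(np.round(d['position'],1).tolist(),round(d['conf'],2)) for d in pinpoint(c,t)][:8])
cv2.imwrite('pics/a.png',cv2.resize(ims['scene'],(800,600)));cv2.imwrite('pics/b.png',cv2.resize(ims['top'],(800,600)))
E
```

```text
pics
scene {'fx': 422.41647892103526, 'fy': 422.41647892103526, 'cx': 254.22541176868395, 'cy': 196.9501393216492, 'T': [[-0.454, -0.626, 0.634, 1.435], [0.891, -0.333, 0.31, 0.578], [0.017, 0.705, 0.709, 1.212], [0.0, 0.0, 0.0, 1.0]]} 0.9955698649088541
rod_grip [([298.9, 195.4], 0.79), ([297.2, 230.5], 0.68), ([377.8, 278.9], 0.63), ([187.9, 210.8], 0.48), ([278.6, 273.1], 0.2)]
rod_tip [([336.0, 211.3], 0.46)]
holder_seat [([276.9, 273.0], 0.79), ([286.1, 223.8], 0.62)]
holder_mouth [([287.7, 245.0], 0.82), ([195.1, 182.0], 0.34)]
dish_floor [([199.4, 224.8], 0.74)]
rail_mid [([197.7, 180.3], 0.87), ([340.8, 273.3], 0.29)]
bead0_center [([193.9, 231.4], 0.47)]
tooljar [([144.7, 202.3], 0.77)]
rod [([423.3, 273.8], 0.78), ([334.4, 210.7], 0.65)]
top {'fx': 493.8062884538426, 'fy': 493.8062884538426, 'cx': 262.06910860463523, 'cy': 186.63772132486716, 'T': [[0.012, 0.991, -0.136, 0.246], [-1.0, 0.012, -0.0, 0.125], [0.001, 0.135, 0.991, 1.867], [0.0, 0.0, 0.0, 1.0]]} 0.9959055582682291
rod_grip [([239.8, 250.9], 0.6), ([138.2, 182.9], 0.55), ([212.5, 159.9], 0.53), ([309.0, 144.4], 0.4)]
rod_tip [([99.2, 208.3], 0.8), ([196.3, 247.0], 0.72)]
holder_seat [([217.4, 140.3], 0.98)]
holder_mouth [([213.1, 154.0], 0.89)]
dish_floor [([308.1, 152.1], 0.91), ([211.8, 159.0], 0.22)]
rail_mid [([311.5, 142.8], 0.58)]
bead0_center [([305.0, 138.2], 0.56)]
tooljar [([379.2, 166.6], 0.65)]
rod [([196.4, 248.9], 0.82), ([217.3, 145.7], 0.67), ([100.4, 210.5], 0.64)]
```

View pics/a.png

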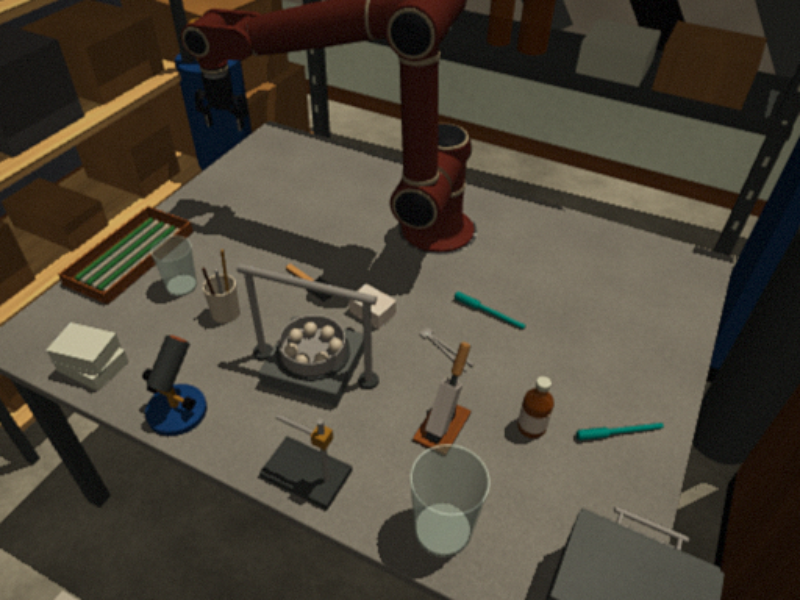

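View pics/b.png

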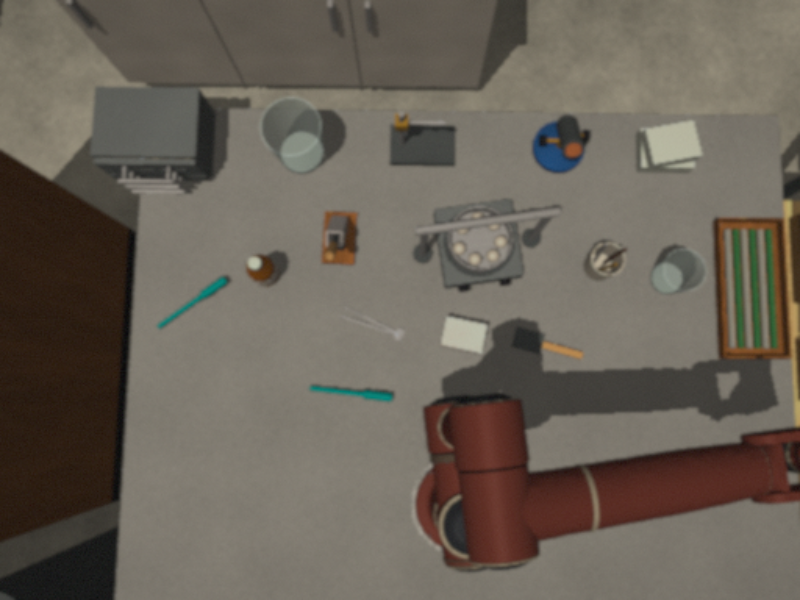

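Run:
```python
from h import *
def t(a,b): return np.round(tri([ray('scene',a),ray('top',b)]),4)
print('grip',t((297.2,230.5),(212.5,159.9)))
print('seat',t((276.9,273),(217.4,140.3)))
print('mouth',t((287.7,245),(213.1,154)))
print('dish',t((199.4,224.8),(308.1,152.1)))
print('rail',t((197.7,180.3),(311.5,142.8)))
print('jar',t((144.7,202.3),(379.2,166.6)))
D=np.load('topD.npy');P=cloud('top',D)
# rail points by height
m=(abs(P[...,2]-0.278)<.008)&(P[...,0]>.3)&(P[...,0]<.6)&(abs(P[...,1])<.35)
q=P[m];print(len(q),q.mean(0),q[:,:2].min(0),q[:,:2].max(0))
for i in np.argsort(q[:,1])[::max(1,len(q)//12)]: print(q[i].round(3))
```

```text
grip [0.5698 0.3068 0.1622]
seat [0.6705 0.2957 0.0428]
mouth [0.6028 0.3011 0.1187]
dish [ 0.6236 -0.0406  0.0587]
rail [ 0.6115 -0.0338  0.2703]
jar [ 0.5837 -0.3218  0.0023]
81 [0.59441016 0.07772801 0.27809088] [0.58536418 0.01242711] [0.59984925 0.1143644 ]
[0.6   0.012 0.277]
[0.6   0.039 0.275]
[0.597 0.048 0.274]
[0.598 0.055 0.281]
[0.598 0.062 0.28 ]
[0.592 0.072 0.278]
[0.589 0.078 0.275]
[0.59  0.085 0.273]
[0.589 0.091 0.274]
[0.594 0.095 0.283]
[0.589 0.101 0.273]
[0.587 0.104 0.283]
[0.594 0.108 0.281]
[0.592 0.114 0.274]
```

The graphite rod with its wooden handle stands in the slanted holder at about (460,355) in the 800-px scene view. The two turquoise ones at (490,308) and (620,430) are the look-alikes. The rod in the holder fits the description: pale wooden handle and dark shaft. I'll confirm it in a crop and fit the geometry from depth.

Run:
```python
from h import *
from scipy.optimize import least_squares
im=cv2.imread('scene.png'); c=im[205:300,250:350]; b=cv2.imread('top.png')[110:200,180:360]
c=cv2.resize(c,None,fx=5,fy=5,interpolation=3);b=cv2.resize(b,None,fx=3,fy=3,interpolation=3)
o=np.zeros((475+0,500+300,3),np.uint8);o[:475,:500]=c;b=b[:, :300];o[:270,500:]=b;cv2.imwrite('pics/c.png',o)
P={k:cloud(k,np.load(k+'D.npy')) for k in('scene','top')}
for k in P:
    p=P[k].reshape(-1,3); col=cv2.imread(k+'.png').reshape(-1,3).astype(int)
    # rail
    q=p[(abs(p[:,2]-.275)<.015)&(p[:,0]>.5)&(p[:,0]<.75)&(p[:,1]>-.22)&(p[:,1]<.15)]
    f=np.polyfit(q[:,1],q[:,0],1); print(k,'rail',len(q),'yaw',-np.arctan(f[0]),'ymin/max',np.percentile(q[:,1],[1,99]),'x at mid',np.polyval(f,np.percentile(q[:,1],[1,99]).mean()), 'zmax',np.percentile(q[:,2],95))
    # rim
    q=p[(abs(p[:,2]-.100)<.008)&(np.hypot(p[:,0]-.62,p[:,1]+.037)<.1)&(np.hypot(p[:,0]-.62,p[:,1]+.037)>.062)]
    r=least_squares(lambda v:np.hypot(q[:,0]-v[0],q[:,1]-v[1])-.074,[.62,-.037],loss='soft_l1',f_scale=.003); print('dish',len(q),r.x)
    # handle: orange, above z .12 near holder
    m=(col[:,2]>col[:,0]*1.8)&(p[:,2]>.13)&(np.hypot(p[:,0]-.57,p[:,1]-.30)<.08)
    q=p[m]
    if len(q)>5:
        u=np.linalg.svd(q-q.mean(0))[2][0];u*=np.sign(u[2]);s=(q-q.mean(0))@u
        print('handle',len(q),q.mean(0),u,s.min(),s.max())
    m=(p[:,2]>.05)&(p[:,2]<.22)&(p[:,0]>.5)&(p[:,0]<.72)&(abs(p[:,1]-.3)<.06)
    q=p[m]; print('holder+rod',len(q),'y pct',np.percentile(q[:,1],[2,25,50,75,98]))
    u=np.linalg.svd(q-q.mean(0))[2][0];u*=np.sign(u[2]);print(q.mean(0),u)
    q=p[(p[:,2]>.005)&(p[:,2]<.025)&(p[:,0]>.5)&(p[:,0]<.76)&(abs(p[:,1]-.3)<.09)&(col[:,2]>col[:,0]*1.6)]
    if len(q)>5: print('foot',cv2.minAreaRect(q[:,:2].astype(np.float32)))
print(state())
```

```text
scene rail 557 yaw 0.1565623926631159 ymin/max [-0.18633888  0.11637666] x at mid 0.6219690292904239 zmax 0.2816719381287775
dish 253 [ 0.61862723 -0.03529861]
handle 140 [0.57608178 0.30550343 0.1720519 ] [-0.51760702  0.02241705  0.85532476] -0.03831783084942116 0.03456246493188945
holder+rod 601 y pct [0.28364683 0.29605504 0.30534688 0.31329894 0.32161021]
[0.62050755 0.3045187  0.11610866] [-0.63061744  0.0147154   0.77595431]
foot ((0.6337337493896484, 0.3016454875469208), (0.08066679537296295, 0.12994727492332458), 86.66362762451172)
top rail 561 yaw 0.15548184015714508 ymin/max [-0.18777908  0.11109918] x at mid 0.6165338099287216 zmax 0.28622310408209484
dish 172 [ 0.61746371 -0.03796559]
handle 64 [0.56358163 0.30085133 0.18895458] [-0.68388698  0.04572199  0.7281539 ] -0.04416263896694686 0.02178901666998944
holder+rod 277 y pct [0.28014572 0.29063242 0.29818822 0.30775652 0.3174855 ]
[0.61324715 0.29860915 0.12230026] [-0.6046219   0.02718753  0.79604849]
foot ((0.6320111751556396, 0.3007797300815582), (0.07938634604215622, 0.12955087423324585), 87.63075256347656)
{'time': 1.0, 'joint_pos': array([-1.44199550e+00,  5.26806162e-02,  1.61285557e+00,  8.37538471e-07,
        1.47603604e+00, -1.19002050e-01]), 'joint_vel': array([ 0.00038319,  0.00089418, -0.00268089,  0.00050355, -0.00108943,
        0.00031418]), 'joint_efforts': array([-1.23441892e-03, -3.93691599e+01, -3.70473325e+01, -1.82587182e-04,
        5.28162873e-04, -7.00220809e-06]), 'tool_pos': array([ 0.15329488, -0.60589993,  0.19304218]), 'tool_rot': array([1.02128442e-05, 9.92334036e-01, 1.23584631e-01, 4.66932991e-07]), 'contact_force': array([-0.70493646, -0.11542055, -0.17104397]), 'ft_torque': array([-0.05034416,  0.01034358, -0.02863878]), 'grasp_force': 0.0, 'gripper_width': 0.9943288819208729}
```

View pics/c.png

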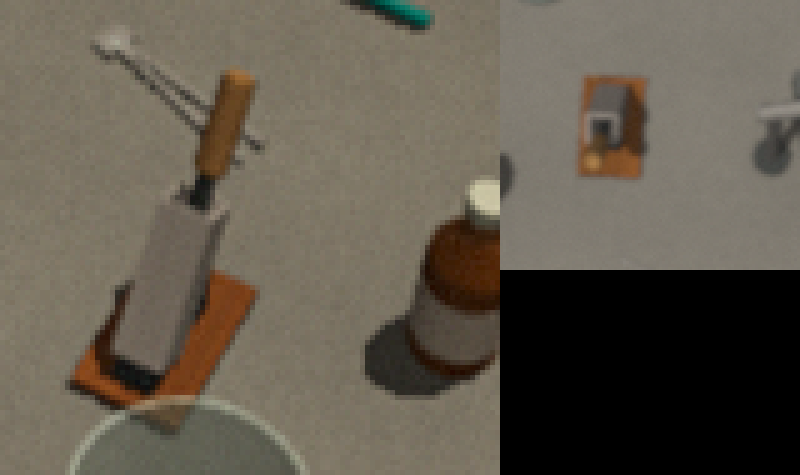

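Confirmed: in the crop, the wooden handle at (228,120) and the dark graphite at (203,190) go into the grey sleeve. The other turquoise pieces don't fit. The rod leans towards −x (azimuth about 177°), and the grip is near (0.569, 0.3025, 0.167). The dish is at (0.618, −0.037), yaw 0.156. Now I'll move.

```bash
python3 -m handwheel '[[[0.025,0.02,0.03,0,0,6.8],[0.025,0.02,0.03,0,0,6.8],[0.025,0.02,0.03,0,0,6.8],[0.025,0.02,0.03,0,0,6.8],[0.025,0.02,0.03,0,0,6.8],[0.025,0.02,0.03,0,0,6.8],[0.0165,0.038,0.002,0,0,6.8],[0.0165,0.038,0.002,0,0,6.8],[0.0165,0.038,0.002,0,0,6.8],[0.0165,0.038,0.002,0,0,6.8],[0.0165,0.038,0.002,0,0,6.8],[0.0165,0.038,0.002,0,0,6.8],[0.0165,0.038,0.002,0,0,6.8],[0.0165,0.038,0.002,0,0,6.8],[0.0165,0.038,0.002,0,0,6.8],[0.0165,0.038,0.002,0,0,6.8],[0.0165,0.038,0.002,0,0,6.8],[0.0165,0.038,0.002,0,0,6.8]]]' 1
python3 -m handwheel '[[[-0.001,0.036,-0.003,0,0,6.8],[-0.001,0.036,-0.003,0,0,6.8],[-0.001,0.036,-0.003,0,0,6.8],[-0.001,0.036,-0.003,0,0,6.8],[-0.001,0.036,-0.003,0,0,6.8],[-0.001,0.036,-0.003,0,0,6.8],[0.002,0.013,-0.018,-0.3,-6.67,0],[0.002,0.013,-0.018,-0.3,-6.67,0],[0.002,0.013,-0.018,-0.3,-6.67,0],[0.002,0.013,-0.018,-0.3,-6.67,0],[0.002,0.013,-0.018,-0.3,-6.67,0],[0.002,0.013,-0.018,-0.3,-6.67,0],[0.002,0.013,-0.018,-0.3,-6.67,0]]]'
python3 -c "
from h import *
s=state();print(s['time'],s['joint_pos'].round(3),s['tool_pos']);q=s['tool_rot'];print(R.from_quat(q,scalar_first=True).as_matrix().round(3))"
```

```text
time: 2.5
tool_pos: [0.4941, -0.0338, 0.3884]
tool_rot: [0.001, 0.367, 0.93, 0.0]
contact_force: [1.0, -0.5, 0.0]
gripper_width: 1.001
grasp_force: 0.0
time: 3.58
tool_pos: [0.5015, 0.2723, 0.2452]
tool_rot: [0.4, 0.021, 0.916, -0.007]
contact_force: [2.1, -0.8, -1.6]
gripper_width: 1.0
grasp_force: 0.0
3.5833 [ 0.617 -0.538  2.187 -0.617  0.886 -0.662] [0.50154228 0.27229049 0.24521953]
[[-0.679  0.043  0.733]
 [ 0.032  0.999 -0.029]
 [-0.734  0.004 -0.68 ]]
```

```bash
python3 -m handwheel '[[[-0.005,0.015,-0.012,-0.3,-6.3,0],[-0.005,0.015,-0.012,0,0,0],[0,0,0,0,0,0]]]'
python3 - <<'E'
from h import *
s=state();print(s['joint_pos'].round(3),s['tool_pos']);M=R.from_quat(s['tool_rot'],scalar_first=True).as_matrix();print(M.round(3))
ci=camera_info('wrist');im,D=grab_frame('wrist');cv2.imwrite('pics/d.png',cv2.resize(im,(800,600)))
np.save('wD.npy',D);cv2.imwrite('w.png',im)
for t in ['rod_grip','holder_mouth']: print(t,[(np.round(d['position'],1).tolist(),round(d['conf'],2)) for d in pinpoint('wrist',t)][:4])
print('pred grip',proj('wrist',[.569,.3025,.167],ci),'end',proj('wrist',[.551,.3033,.197],ci),'mouth',proj('wrist',[.599,.301,.120],ci))
# handle cloud from depth
v,u=np.mgrid[:384,:512];a=(u-ci['cx'])/ci['fx'];b=(v-ci['cy'])/ci['fy'];r=np.hypot(a,b)+1e-9;k=np.tan(r)/r
p=np.stack([a*k*D,-b*k*D,-D],-1)@ci['T'][:3,:3].T+ci['T'][:3,3]
c=im.astype(int);m=(c[...,2]>c[...,0]*1.6)&(np.linalg.norm(p-[.569,.3025,.167],axis=-1)<.055)&(D>0)&(r<1.4)
q=p[m];print(m.sum(),q.mean(0));w=np.linalg.svd(q-q.mean(0))[2][0];w*=np.sign(w[2]);t=(q-q.mean(0))@w;print(w,t.min(),t.max())
E
```

```text
time: 3.83
tool_pos: [0.4896, 0.2987, 0.2154]
tool_rot: [0.436, 0.018, 0.9, -0.012]
contact_force: [0.6, -0.8, -0.6]
gripper_width: 1.001
grasp_force: 0.0
[ 0.722 -0.479  2.231 -0.821  0.844 -0.416] [0.48957745 0.29870867 0.21541708]
[[-0.62   0.044  0.784]
 [ 0.022  0.999 -0.038]
 [-0.784 -0.006 -0.62 ]]
rod_grip [([491.8, 59.7], 0.88), ([264.7, 188.7], 0.74)]
holder_mouth [([265.0, 165.3], 0.55), ([22.6, 154.8], 0.48), ([63.9, 165.8], 0.29)]
pred grip [262.34650441 192.14707261] end [262.85372451 217.54121572] mouth [261.48516864 161.37289577]
1294 [0.55762836 0.30346383 0.17293683]
[-0.42687263  0.01620233  0.9041666 ] -0.05363361264065187 0.025376772340736965
```

View pics/d.png

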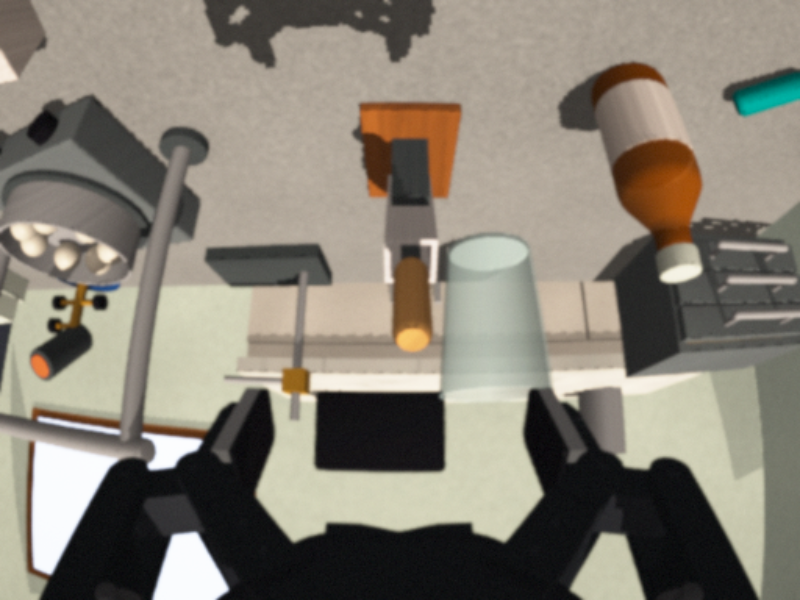

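The wrist view shows the handle centred at (412,300) with its end cap at (412,340). My prediction was (410,300), so the estimate holds to about 2 mm. Now I'll approach along the tool axis.

```bash
python3 -m handwheel '[[[0.012,0.0006,-0.0077,0,0,0],[0.012,0.0006,-0.0077,0,0,0],[0.012,0.0006,-0.0077,0,0,0],[0.012,0.0006,-0.0077,0,0,0],[0.012,0.0006,-0.0077,0,0,0],[0.012,0.0006,-0.0077,0,0,0],[0.012,0.0006,-0.0077,0,0,0],[0.012,0.0006,-0.0077,0,0,0],[0,0,0,0,0,0],[0,0,0,0,0,0],[0,0,0,0,0,0]]]'
python3 - <<'E'
from h import *
s=state();print(s['joint_pos'].round(3));M=R.from_quat(s['tool_rot'],scalar_first=True).as_matrix()
g=s['tool_pos']-.021*M[:,2];print('grasp pt',g,'err',g-[.569,.304,.167])
ci=camera_info('wrist');im,D=grab_frame('wrist');cv2.imwrite('pics/e.png',im[100:,:])
E
```

```text
time: 4.9
tool_pos: [0.5899, 0.3024, 0.1621]
tool_rot: [0.439, 0.022, 0.898, -0.011]
contact_force: [-0.1, -0.6, -0.1]
gripper_width: 1.002
grasp_force: 0.0
[ 0.587 -0.196  2.117 -0.918  0.632 -0.332]
grasp pt [0.57336969 0.3032448  0.17502609] err [ 0.00436969 -0.0007552   0.00802609]
```

View pics/e.png

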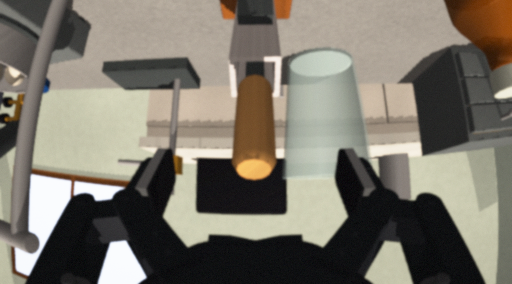

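The handle at x≈255 is centred between the fingers (155 and 355). I'll make a small correction and close.

```bash
python3 -m handwheel '[[[-0.002,0.0005,-0.004,0,0,0],[-0.002,0.0005,-0.004,0,0,0],[0,0,0,0,0,0]]]'
python3 -m handwheel '[[[0,0,0,0,0,0],[0,0,0,0,0,0],[0,0,0,0,0,0],[0,0,0,0,0,0],[0,0,0,0,0,0],[0,0,0,0,0,0],[0,0,0,0,0,0],[0,0,0,0,0,0],[0,0,0,0,0,0],[0,0,0,0,0,0]]]' 0
python3 - <<'E'
from h import *
s=state();print(s['joint_pos'].round(3));M=R.from_quat(s['tool_rot'],scalar_first=True).as_matrix()
print('grasp pt',s['tool_pos']-.021*M[:,2],M.round(3).tolist(),s['contact_force'])
np.save('graspstate.npy',np.r_[s['tool_pos'],s['tool_rot']])
E
```

```text
time: 5.2
tool_pos: [0.5838, 0.3037, 0.1508]
tool_rot: [0.438, 0.021, 0.899, -0.011]
contact_force: [-0.2, 0.5, -0.8]
gripper_width: 0.999
grasp_force: 0.0
time: 6.03
tool_pos: [0.5851, 0.304, 0.1526]
tool_rot: [0.439, 0.021, 0.898, -0.011]
contact_force: [-2.5, 0.3, 2.8]
gripper_width: 0.239
grasp_force: 58.6
[ 0.595 -0.189  2.128 -0.94   0.627 -0.303]
grasp pt [0.56855353 0.30480534 0.16550802] [[-0.614, 0.048, 0.788], [0.029, 0.999, -0.038], [-0.789, -0.001, -0.615]] [-2.53219805  0.3062464   2.75957441]
```

```bash
python3 -m handwheel '[[[-0.0037,0.0002,0.006,0,0,0],[-0.0073,0.0003,0.0119,0,0,0],[-0.0073,0.0003,0.0119,0,0,0],[-0.0073,0.0003,0.0119,0,0,0]]]'
python3 -m handwheel '[[[-0.0073,0.0003,0.0119,0,0,0],[-0.0073,0.0003,0.0119,0,0,0],[-0.0073,0.0003,0.0119,0,0,0],[-0.0073,0.0003,0.0119,0,0,0],[-0.0073,0.0003,0.0119,0,0,0],[-0.0073,0.0003,0.0119,0,0,0],[-0.0073,0.0003,0.0119,0,0,0],[0,0,0,0,0,0]]]'
python3 -c "
from h import *
s=state();print(s['joint_pos'].round(3),s['contact_force'].round(1),s['tool_pos']-np.load('graspstate.npy')[:3])"
```

```text
time: 6.37
tool_pos: [0.5584, 0.3044, 0.1931]
tool_rot: [0.438, 0.021, 0.899, -0.012]
contact_force: [1.5, -0.1, -1.3]
gripper_width: 0.24
grasp_force: 58.8
time: 7.03
tool_pos: [0.5078, 0.3078, 0.28]
tool_rot: [0.44, 0.021, 0.898, -0.01]
contact_force: [0.8, 0.1, -0.4]
gripper_width: 0.24
grasp_force: 58.9
[ 0.711 -0.483  2.128 -0.762  0.904 -0.511] [ 0.8  0.1 -0.4] [-0.07726814  0.00377899  0.12736983]
```

```bash
python3 -m handwheel '[[[-0.01,-0.004,0.006,-0.22,1.41,2.87],[-0.01,-0.004,0.006,-0.22,1.41,2.87],[-0.01,-0.004,0.006,-0.22,1.41,2.87],[-0.01,-0.004,0.006,-0.22,1.41,2.87],[-0.01,-0.004,0.006,0,0,0],[-0.01,-0.004,0.006,0,0,0],[0.001,-0.03,-0.002,0,0,0],[0.001,-0.034,-0.002,0,0,0],[0.001,-0.034,-0.002,0,0,0],[0.001,-0.034,-0.002,0,0,0],[0.001,-0.034,-0.002,0,0,0],[0.001,-0.034,-0.002,0,0,0],[0.001,-0.034,-0.002,0,0,0],[0.001,-0.034,-0.002,0,0,0],[0.001,-0.034,-0.002,0,0,0],[0.001,-0.03,-0.002,0,0,0],[0,0,0,0,0,0],[0,0,0,0,0,0]]]'
cat > look.py <<'E'
from h import *
import sys
s=state();print(s['joint_pos'].round(3));M=R.from_quat(s['tool_rot'],scalar_first=True).as_matrix()
G=np.load('graspstate.npy');M0=R.from_quat(G[3:],scalar_first=True).as_matrix()
u0=np.array([-.5226,.0235,.8525]);ul=M0.T@u0
tl=M0.T@(np.array([.569,.304,.167])-.165*u0-G[:3])
print('tool',s['tool_pos'].round(4),'z',M[:,2].round(3),'u',(M@ul).round(3),'pred tip',(s['tool_pos']+M@tl).round(4))
tip=s['tool_pos']+M@tl
R_={}
for c in ['scene','top','wrist']:
    ci=camera_info(c);im,D=grab_frame(c);cv2.imwrite(c+'1.png',im);np.save(c+'1D.npy',D)
    d=pinpoint(c,'rod_tip');print(c,'pred px',proj(c,tip,ci).round(1),'net',[(np.round(x['position'],1).tolist(),round(x['conf'],2)) for x in d][:4])
E
python3 look.py
python3 -c "
import cv2,numpy as np
a=cv2.imread('scene1.png')[110:260,130:330];b=cv2.imread('wrist1.png')
o=np.zeros((600,800,3),np.uint8);o[:300,:400]=cv2.resize(a,(400,300));o[:300,400:]=cv2.resize(b,(400,300));t=cv2.imread('top1.png')[90:240,220:420];o[300:,:400]=cv2.resize(t,(400,300));cv2.imwrite('pics/f.png',o)"
```

```text
time: 8.53
tool_pos: [0.4895, -0.0411, 0.2936]
tool_rot: [0.383, -0.069, 0.921, 0.022]
contact_force: [0.6, 0.3, -1.2]
gripper_width: 0.239
grasp_force: 59.0
[-0.532 -0.967  2.321  0.495  1.166 -2.302]
tool [ 0.4895 -0.0411  0.2936] z [ 0.703  0.093 -0.705] u [-0.413 -0.051  0.909] pred tip [ 0.5436 -0.0353  0.1597]
scene pred px [209.4 191.4] net [([212.7, 191.0], 0.8), ([423.9, 267.0], 0.54), ([335.6, 213.0], 0.47)]
top pred px [308.2 169.1] net [([197.9, 251.8], 0.67)]
wrist pred px [250.2 116. ] net [([256.4, 115.3], 0.76)]
```

View pics/f.png

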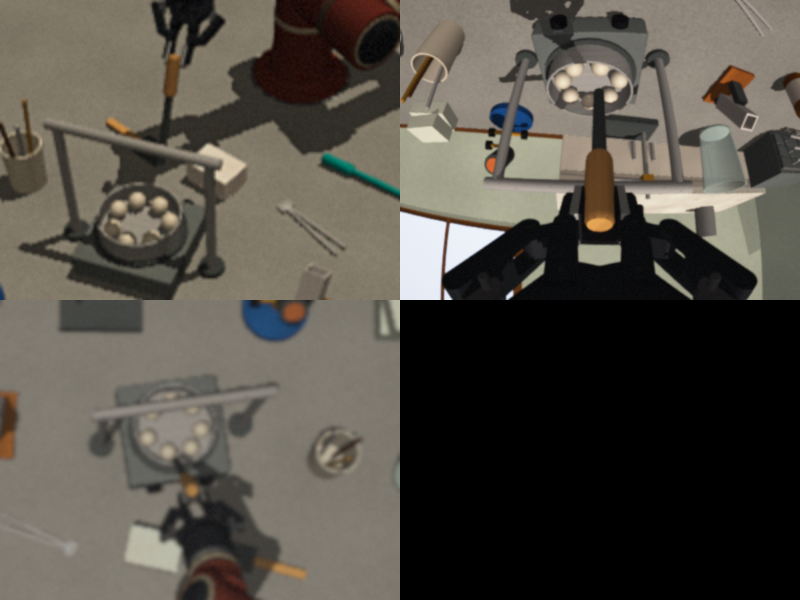

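The rod is held in the fingers. Its tip is at about (165,145) in the crop at top left, in front of the dish and clear of the rail. The seven beads stand in a ring.

Run:
```python
from h import *
ci=camera_info('wrist')
tip=tri([ray('scene',(212.7,191.)),ray('wrist',(256.4,115.3),ci)])
print('tip',tip.round(4))
s=state();M=R.from_quat(s['tool_rot'],scalar_first=True).as_matrix()
g=s['tool_pos']-.021*M[:,2];u=g-tip;print('u',(u/np.linalg.norm(u)).round(3),np.linalg.norm(u))
print('tip tool frame',M.T@(tip-s['tool_pos']))
c=np.array([.618,-.037]);f=np.array([.988,.155]);l=np.array([-.155,.988])
for cam,t in [('wrist','dish_floor'),('scene','dish_floor'),('wrist','rail_mid')]:
    print(cam,t,proj(cam,[.618,-.037,.066 if 'd' in t[0] else .27],ci if cam=='wrist' else None).round(1),[(np.round(x['position'],1).tolist(),round(x['conf'],2)) for x in pinpoint(cam,t)][:2])
im=cv2.imread('wrist1.png');g=im.min(2);n,lab,st,ce=cv2.connectedComponentsWithStats((g>165).astype(np.uint8))
for cam in ('wrist','scene'):
  for d in spot_in(cam,'bead0_center')[:10]:
    b=d['box'];o,r=ray(cam,(b[0]+b[2]/2,b[1]+b[3]/2),ci if cam=='wrist' else None);p=(o+r*(.082-o[2])/r[2])[:2]-c;x,y=p@f,p@l
    print(cam,round(d['conf'],2),'bead r %.3f ang %.0f'%(np.hypot(x,y),np.degrees(np.arctan2(y,x))))
```

```text
tip [ 0.5383 -0.0273  0.1616]
u [-0.39  -0.07   0.918] 0.16201162413885778
tip tool frame [0.06060778 0.003795   0.12920007]
wrist dish_floor [243.3  99. ] [([243.5, 98.5], 0.68)]
scene dish_floor [199.8 222.6] [([196.9, 222.2], 0.97)]
wrist rail_mid [236.8 238.3] [([239.3, 239.2], 0.74)]
wrist 0.72 bead r 0.053 ang 51
wrist 0.59 bead r 0.052 ang -2
wrist 0.52 bead r 0.362 ang -116
scene 0.63 bead r 0.049 ang -145
scene 0.53 bead r 0.052 ang -1
```

```bash
python3 -m handwheel '[[[0.0112,-0.001,-0.004,0,0,0],[0.0112,-0.001,-0.004,0,0,0],[0.0112,-0.001,-0.004,0,0,0],[0.0112,-0.001,-0.004,0,0,0],[0.0112,-0.001,-0.004,0,0,0],[0.0112,-0.001,-0.004,0,0,0],[0,0,0,0,0,0],[0,0,0,0,0,0]]]'
python3 look.py
python3 -c "
import cv2,numpy as np
a=cv2.imread('scene1.png')[150:270,140:270];b=cv2.imread('wrist1.png')[50:250,150:350]
o=np.zeros((400,800,3),np.uint8);o[:369,:400]=cv2.resize(a,(400,369));o[:400,400:]=cv2.resize(b,(400,400));cv2.imwrite('pics/g.png',o)"
```

```text
time: 9.75
tool_pos: [0.5569, -0.044, 0.2708]
tool_rot: [0.384, -0.072, 0.92, 0.023]
contact_force: [0.2, -0.0, -0.9]
gripper_width: 0.235
grasp_force: 59.1
[-0.44  -0.717  2.237  0.485  0.979 -2.306]
tool [ 0.5569 -0.044   0.2708] z [ 0.703  0.097 -0.705] u [-0.414 -0.053  0.909] pred tip [ 0.6113 -0.0379  0.137 ]
scene pred px [199.  207.8] net [([421.3, 271.8], 0.79), ([335.5, 213.4], 0.78), ([199.9, 206.9], 0.7)]
top pred px [308.3 151.5] net [([101.1, 208.7], 0.82), ([311.4, 152.2], 0.65), ([198.4, 248.9], 0.51)]
wrist pred px [255.1 117.1] net [([253.3, 113.0], 0.95)]
```

View pics/g.png

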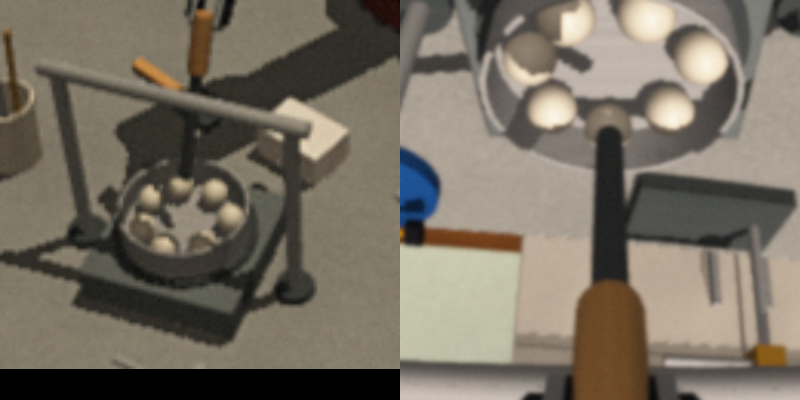

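The scene view shows the tip above the middle of the dish, under the rail. The wrist view shows the gap at 180° between the two beads nearest the robot, at (567,18) and (645,15). I'll lower straight down, then go out towards the robot.

```bash
python3 -m handwheel '[[[0,0,-0.0102,0,0,0],[0,0,-0.0102,0,0,0],[0,0,-0.0102,0,0,0],[0,0,-0.0102,0,0,0],[0,0,-0.0102,0,0,0],[0,0,-0.0102,0,0,0],[0,0,0,0,0,0],[0,0,0,0,0,0]]]'
python3 look.py
```

```text
time: 10.72
tool_pos: [0.5567, -0.0442, 0.2088]
tool_rot: [0.384, -0.072, 0.92, 0.023]
contact_force: [0.6, 0.2, -0.4]
gripper_width: 0.237
grasp_force: 59.1
[-0.44  -0.681  2.319  0.528  0.875 -2.377]
tool [ 0.5567 -0.0442  0.2088] z [ 0.703  0.097 -0.705] u [-0.414 -0.053  0.909] pred tip [ 0.611  -0.0382  0.0751]
scene pred px [200.3 219.5] net [([335.7, 211.9], 0.78), ([423.0, 271.2], 0.7)]
top pred px [306.8 155. ] net [([98.6, 211.8], 0.77), ([299.9, 216.6], 0.66), ([199.3, 246.6], 0.64), ([305.6, 158.1], 0.63)]
wrist pred px [255.2 115.5] net [([253.6, 117.5], 0.69)]
```

```bash
python3 -m handwheel '[[[-0.006,-0.001,0,0,0,0],[-0.006,-0.001,0,0,0,0],[-0.006,-0.001,0,0,0,0],[-0.006,-0.001,0,0,0,0],[-0.006,-0.001,0,0,0,0],[-0.006,-0.001,0,0,0,0],[0,0,0,0,0,0]]]'
python3 - <<'E'
from h import *
s=state();print(s['joint_pos'].round(3));tip=s['tool_pos']+[.0544,.0061,-.1338];d=tip[:2]-[.618,-.037];print('tip rel dish',d@[.988,.155],d@[-.155,.988],tip[2])
a=np.radians(180-9*np.arange(21)+8.94);p=.044*np.c_[np.cos(a),np.sin(a)]
print(np.diff(p,axis=0).round(4).tolist())
E
```

```text
time: 11.6
tool_pos: [0.5205, -0.051, 0.2106]
tool_rot: [0.385, -0.072, 0.92, 0.022]
contact_force: [0.7, 0.0, -0.5]
gripper_width: 0.238
grasp_force: 59.1
[-0.511 -0.82   2.39   0.546  0.967 -2.411]
tip rel dish -0.04383460523170598 -0.001092698088061665 0.07676139999697751
[[-0.0005, 0.0069], [0.0005, 0.0069], [0.0016, 0.0067], [0.0026, 0.0064], [0.0036, 0.0059], [0.0045, 0.0052], [0.0053, 0.0045], [0.0059, 0.0036], [0.0064, 0.0026], [0.0067, 0.0016], [0.0069, 0.0005], [0.0069, -0.0005], [0.0067, -0.0016], [0.0064, -0.0026], [0.0059, -0.0036], [0.0052, -0.0045], [0.0045, -0.0053], [0.0036, -0.0059], [0.0026, -0.0064], [0.0016, -0.0067]]
```

```bash
python3 -m handwheel '[[[-0.0005,0.0069,0,0,0,0],[0.0005,0.0069,0,0,0,0],[0.0016,0.0067,0,0,0,0],[0.0026,0.0064,0,0,0,0],[0.0036,0.0059,0,0,0,0],[0.0045,0.0052,0,0,0,0],[0.0053,0.0045,0,0,0,0],[0.0059,0.0036,0,0,0,0],[0.0064,0.0026,0,0,0,0],[0.0067,0.0016,0,0,0,0]]]'
cat > chk.py <<'E'
from h import *
s=state();M=R.from_quat(s['tool_rot'],scalar_first=True).as_matrix();tip=s['tool_pos']+[.0544,.0061,-.1338];d=tip[:2]-[.618,-.037];x,y=d@[.988,.155],d@[-.155,.988]
print('r',np.hypot(x,y).round(4),'ang',np.degrees(np.arctan2(y,x)).round(1),'z',tip[2].round(4),s['contact_force'].round(1),s['joint_pos'].round(2))
E
python3 chk.py
```

```text
time: 12.43
tool_pos: [0.5587, -0.0006, 0.2106]
tool_rot: [0.385, -0.072, 0.92, 0.021]
contact_force: [0.3, -4.9, 0.9]
gripper_width: 0.245
grasp_force: 60.4
r 0.0428 ang 87.6 z 0.0768 [ 0.3 -4.9  0.9] [-0.31 -0.7   2.33  0.43  0.82 -2.22]
```

```bash
python3 -m handwheel '[[[0.0069,0.0005,0,0,0,0],[0.0069,-0.0005,0,0,0,0],[0.0067,-0.0016,0,0,0,0],[0.0064,-0.0026,0,0,0,0],[0.0059,-0.0036,0,0,0,0],[0.0052,-0.0045,0,0,0,0],[0.0045,-0.0053,0,0,0,0],[0.0036,-0.0059,0,0,0,0],[0.0026,-0.0064,0,0,0,0],[0.0016,-0.0067,0,0,0,0]]]'
python3 chk.py;python3 look.py
python3 -c "
import cv2,numpy as np
a=cv2.imread('scene1.png')[150:270,140:270];b=cv2.imread('wrist1.png')[50:250,150:350]
o=np.zeros((400,800,3),np.uint8);o[:369,:400]=cv2.resize(a,(400,369));o[:400,400:]=cv2.resize(b,(400,400));cv2.imwrite('pics/i.png',o)"
```

```text
time: 13.27
tool_pos: [0.6082, -0.0373, 0.2101]
tool_rot: [0.384, -0.072, 0.92, 0.022]
contact_force: [-0.5, -0.1, -0.2]
gripper_width: 0.241
grasp_force: 58.9
r 0.045 ang -1.5 z 0.0763 [-0.5 -0.1 -0.2] [-0.37 -0.51  2.22  0.51  0.78 -2.34]
[-0.366 -0.51   2.215  0.508  0.78  -2.336]
tool [ 0.6082 -0.0373  0.2101] z [ 0.704  0.097 -0.704] u [-0.415 -0.052  0.908] pred tip [ 0.6627 -0.0313  0.0764]
scene pred px [194.1 229.7] net [([421.9, 272.5], 0.83), ([334.5, 208.0], 0.76), ([195.5, 229.3], 0.63), ([195.5, 179.8], 0.62)]
top pred px [305.  141.3] net [([97.7, 209.5], 0.55), ([197.8, 251.0], 0.51)]
wrist pred px [254.2 118.4] net [([255.5, 112.8], 0.85)]
```

View pics/i.png

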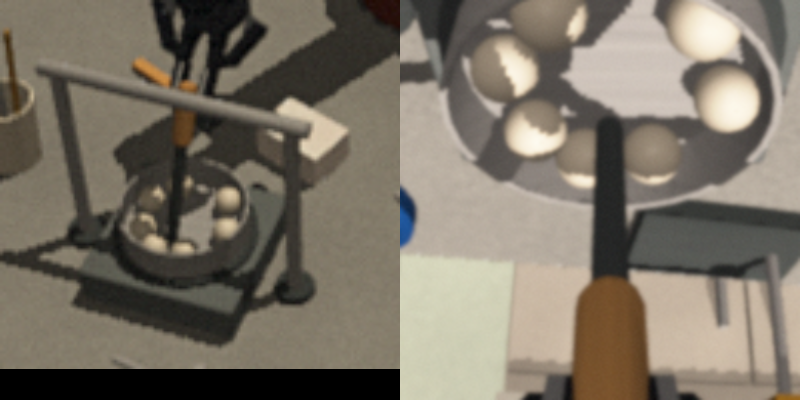

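All seven beads are in the dish. The tip is on the far side at (175,245) in the left panel, the rod clears the rail and its grip has not shifted. I'll continue.

```bash
python3 -m handwheel '[[[0.0005,-0.0069,0,0,0,0],[-0.0005,-0.0069,0,0,0,0],[-0.0016,-0.0067,0,0,0,0],[-0.0026,-0.0064,0,0,0,0],[-0.0036,-0.0059,0,0,0,0],[-0.0045,-0.0052,0,0,0,0],[-0.0053,-0.0045,0,0,0,0],[-0.0059,-0.0036,0,0,0,0],[-0.0064,-0.0026,0,0,0,0],[-0.0067,-0.0016,0,0,0,0],[-0.0069,-0.0005,0,0,0,0],[-0.0069,0.0005,0,0,0,0],[-0.0067,0.0016,0,0,0,0],[-0.0064,0.0026,0,0,0,0],[-0.0059,0.0036,0,0,0,0],[-0.0052,0.0045,0,0,0,0],[-0.0045,0.0053,0,0,0,0],[-0.0036,0.0059,0,0,0,0],[-0.0026,0.0064,0,0,0,0],[-0.0016,0.0067,0,0,0,0]]]'
python3 chk.py
```

```text
time: 15.23
tool_pos: [0.521, -0.0503, 0.2108]
tool_rot: [0.385, -0.072, 0.92, 0.022]
contact_force: [1.6, 0.8, -0.5]
gripper_width: 0.236
grasp_force: 59.3
r 0.0432 ang -179.4 z 0.077 [ 1.6  0.8 -0.5] [-0.51 -0.82  2.39  0.54  0.97 -2.41]
```

```bash
python3 -m handwheel '[[[-0.0005,0.0069,0,0,0,0],[0.0005,0.0069,0,0,0,0],[0.0016,0.0067,0,0,0,0],[0.0026,0.0064,0,0,0,0],[0.0036,0.0059,0,0,0,0],[0.0045,0.0052,0,0,0,0],[0.0053,0.0045,0,0,0,0],[0.0059,0.0036,0,0,0,0],[0.0064,0.0026,0,0,0,0],[0.0067,0.0016,0,0,0,0],[0.0069,0.0005,0,0,0,0],[0.0069,-0.0005,0,0,0,0],[0.0067,-0.0016,0,0,0,0],[0.0064,-0.0026,0,0,0,0],[0.0059,-0.0036,0,0,0,0],[0.0052,-0.0045,0,0,0,0],[0.0045,-0.0053,0,0,0,0],[0.0036,-0.0059,0,0,0,0],[0.0026,-0.0064,0,0,0,0],[0.0016,-0.0067,0,0,0,0]]]'
python3 chk.py
python3 -m handwheel '[[[0.0005,-0.0069,0,0,0,0],[-0.0005,-0.0069,0,0,0,0],[-0.0016,-0.0067,0,0,0,0],[-0.0026,-0.0064,0,0,0,0],[-0.0036,-0.0059,0,0,0,0],[-0.0045,-0.0052,0,0,0,0],[-0.0053,-0.0045,0,0,0,0],[-0.0059,-0.0036,0,0,0,0],[-0.0064,-0.0026,0,0,0,0],[-0.0067,-0.0016,0,0,0,0],[-0.0069,-0.0005,0,0,0,0],[-0.0069,0.0005,0,0,0,0],[-0.0067,0.0016,0,0,0,0],[-0.0064,0.0026,0,0,0,0],[-0.0059,0.0036,0,0,0,0],[-0.0052,0.0045,0,0,0,0],[-0.0045,0.0053,0,0,0,0],[-0.0036,0.0059,0,0,0,0],[-0.0026,0.0064,0,0,0,0],[-0.0016,0.0067,0,0,0,0]]]'
python3 chk.py
python3 -m handwheel '[[[-0.0005,0.0069,0,0,0,0],[0.0005,0.0069,0,0,0,0],[0.0016,0.0067,0,0,0,0],[0,0,0,0,0,0]]]'
python3 chk.py;python3 look.py
python3 -c "
import cv2,numpy as np
a=cv2.imread('scene1.png')[150:270,140:270];b=cv2.imread('wrist1.png')[50:250,150:350]
o=np.zeros((400,800,3),np.uint8);o[:369,:400]=cv2.resize(a,(400,369));o[:400,400:]=cv2.resize(b,(400,400));cv2.imwrite('pics/j.png',o)"
```

```text
time: 16.9
tool_pos: [0.6082, -0.0374, 0.2102]
tool_rot: [0.384, -0.072, 0.92, 0.022]
contact_force: [-0.5, -0.4, -0.4]
gripper_width: 0.241
grasp_force: 59.0
r 0.045 ang -1.6 z 0.0764 [-0.5 -0.4 -0.4] [-0.37 -0.51  2.22  0.51  0.78 -2.34]
time: 18.57
tool_pos: [0.5212, -0.0507, 0.2112]
tool_rot: [0.385, -0.072, 0.92, 0.021]
contact_force: [1.0, -0.4, 0.5]
gripper_width: 0.236
grasp_force: 59.5
r 0.0431 ang -178.8 z 0.0774 [ 1.  -0.4  0.5] [-0.51 -0.82  2.39  0.54  0.96 -2.41]
time: 18.9
tool_pos: [0.5229, -0.0283, 0.2103]
tool_rot: [0.384, -0.073, 0.92, 0.023]
contact_force: [0.4, -0.4, -0.5]
gripper_width: 0.234
grasp_force: 59.5
r 0.0433 ang 151.2 z 0.0765 [ 0.4 -0.4 -0.5] [-0.44 -0.83  2.39  0.5   0.94 -2.34]
[-0.442 -0.83   2.395  0.503  0.94  -2.337]
tool [ 0.5229 -0.0283  0.2103] z [ 0.704  0.098 -0.704] u [-0.415 -0.053  0.908] pred tip [ 0.5774 -0.0223  0.0766]
scene pred px [209.  214.7] net [([423.1, 270.4], 0.79), ([210.3, 214.6], 0.61), ([332.6, 209.0], 0.56)]
top pred px [302.5 163.9] net [([96.7, 208.6], 0.74), ([303.6, 137.3], 0.65), ([198.7, 250.2], 0.48), ([304.4, 163.7], 0.43)]
wrist pred px [255.9 118.7] net [([256.6, 125.4], 0.64), ([243.1, 167.7], 0.19)]
```

View pics/j.png

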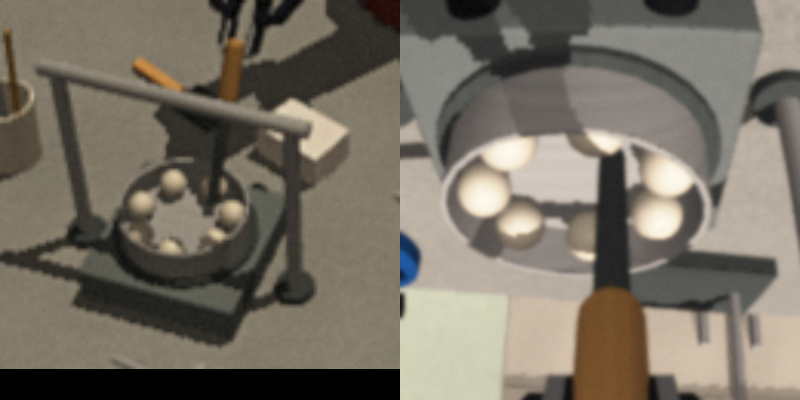

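All seven beads are still inside, moved round, and the rod is clear of the rail. Now I'll lift out, retreat and go back to the holder.

```bash
python3 -m handwheel '[[[0.0047,-0.0017,0.001,0,0,0],[0.0047,-0.0017,0.003,0,0,0],[0,0,0.006,0,0,0],[0,0,0.01,0,0,0],[0,0,0.01,0,0,0],[0,0,0.01,0,0,0],[0,0,0.01,0,0,0],[0,0,0.01,0,0,0],[0,0,0.01,0,0,0],[0,0,0.01,0,0,0],[0,0,0.01,0,0,0],[-0.0095,-0.0015,0,0,0,0],[-0.0095,-0.0015,0,0,0,0],[-0.0095,-0.0015,0,0,0,0],[-0.0095,-0.0015,0,0,0,0],[0,0,0,0,0,0]]]'
python3 -m handwheel '[[[0,0.02,0.002,0,0,0],[0,0.03,0.002,0,0,0],[0,0.034,0.002,0,0,0],[0,0.034,0.002,0,0,0],[0,0.034,0.002,0,0,0],[0,0.034,0.002,0,0,0],[0,0.034,0.002,0,0,0],[0,0.034,0.002,0,0,0],[0,0.03,0.002,0.22,-1.41,-2.87],[0,0.03,0,0.22,-1.41,-2.87],[0,0.02,0,0.22,-1.41,-2.87],[0,0.01,0,0.22,-1.41,-2.87],[0,0,0,0,0,0],[0,0,0,0,0,0]]]'
cat > hold.py <<'E'
from h import *
s=state();G=np.load('graspstate.npy');M=R.from_quat(s['tool_rot'],scalar_first=True);M0=R.from_quat(G[3:],scalar_first=True)
e=G[:3]-s['tool_pos'];u=np.array([-.5226,.0235,.8525]);h=-e@u
print('t',s['time'],'dist to home along axis',h.round(4),'lateral fix needed',(e+h*u).round(4),'rot fix deg',np.degrees((M0*M.inv()).as_rotvec()).round(2),s['contact_force'].round(1),s['joint_pos'].round(2))
E
python3 hold.py
```

```text
time: 20.53
tool_pos: [0.4936, -0.0398, 0.3012]
tool_rot: [0.385, -0.072, 0.92, 0.022]
contact_force: [1.3, -0.3, -0.1]
gripper_width: 0.241
grasp_force: 59.3
time: 21.7
tool_pos: [0.4937, 0.2967, 0.3163]
tool_rot: [0.424, 0.014, 0.905, -0.011]
contact_force: [0.1, -0.3, -1.2]
gripper_width: 0.236
grasp_force: 59.4
t 21.7 dist to home along axis 0.1871 lateral fix needed [-0.0064  0.0117 -0.0041] rot fix deg [ 0.3  -1.89 -0.79] [ 0.1 -0.3 -1.2] [ 0.7  -0.55  2.1  -0.67  0.98 -0.64]
```

```bash
python3 -m handwheel '[[[-0.001,0.006,-0.001,0.15,-0.95,-0.4],[-0.001,0.006,0,0.15,-0.94,-0.4],[0,0,0,0,0,0],[0,0,0,0,0,0]]]'
python3 hold.py; python3 look.py
```

```text
time: 22.03
tool_pos: [0.4925, 0.3062, 0.3167]
tool_rot: [0.44, 0.024, 0.898, -0.011]
contact_force: [0.7, 0.8, -0.9]
gripper_width: 0.24
grasp_force: 59.4
t 22.0333 dist to home along axis 0.1883 lateral fix needed [-0.0058  0.0023 -0.0035] rot fix deg [-0.08  0.12  0.25] [ 0.7  0.8 -0.9] [ 0.74 -0.53  2.1  -0.74  0.98 -0.55]
[ 0.736 -0.533  2.101 -0.739  0.982 -0.55 ]
tool [0.4925 0.3062 0.3167] z [ 0.789 -0.041 -0.613] u [-0.524  0.025  0.851] pred tip [0.5629 0.3022 0.1905]
scene pred px [295.5 222.6] net [([421.3, 272.3], 0.86), ([296.4, 222.2], 0.83), ([334.7, 209.1], 0.53)]
top pred px [211.2 160.9] net [([209.5, 163.3], 0.65), ([97.8, 210.6], 0.5)]
wrist pred px [254.2 117.8] net [([253.4, 119.8], 0.64), ([255.5, 237.6], 0.49)]
```

```bash
python3 -m handwheel '[[[0.0073,0.0002,-0.0119,0,0,0],[0.0073,0.0002,-0.0119,0,0,0],[0.0073,0.0002,-0.0119,0,0,0],[0.0073,0.0002,-0.0119,0,0,0],[0.0065,0.0002,-0.0119,0,0,0],[0,0,0,0,0,0]]]'
python3 hold.py
```

```text
time: 22.83
tool_pos: [0.5276, 0.3066, 0.2531]
tool_rot: [0.438, 0.023, 0.899, -0.013]
contact_force: [-0.5, -0.0, -1.2]
gripper_width: 0.238
grasp_force: 59.3
t 22.8333 dist to home along axis 0.1158 lateral fix needed [-0.0031  0.0001 -0.0018] rot fix deg [ 0.1  -0.11  0.31] [-0.5 -0.  -1.2] [ 0.68 -0.42  2.13 -0.78  0.85 -0.48]
```

```bash
python3 -m handwheel '[[[0.0065,-0.0003,-0.0095,0,0,0],[0.0063,-0.0003,-0.0102,0,0,0],[0.0063,-0.0003,-0.0102,0,0,0],[0.0063,-0.0003,-0.0102,0,0,0],[0,0,0,0,0,0]]]'
python3 hold.py
python3 -m handwheel '[[[0.0063,-0.0003,-0.0102,0,0,0],[0.0063,-0.0003,-0.0102,0,0,0],[0.0063,-0.0003,-0.0102,0,0,0],[0,0,0,0,0,0]]]'
python3 hold.py
```

```text
time: 23.25
tool_pos: [0.5532, 0.3056, 0.213]
tool_rot: [0.438, 0.023, 0.898, -0.013]
contact_force: [-0.8, 0.9, -1.8]
gripper_width: 0.24
grasp_force: 59.3
t 23.25 dist to home along axis 0.0682 lateral fix needed [-0.0037  0.     -0.0022] rot fix deg [ 0.09 -0.08  0.29] [-0.8  0.9 -1.8] [ 0.64 -0.33  2.13 -0.83  0.75 -0.42]
time: 23.58
tool_pos: [0.572, 0.3048, 0.1826]
tool_rot: [0.438, 0.023, 0.898, -0.013]
contact_force: [0.3, 0.5, -1.5]
gripper_width: 0.237
grasp_force: 59.3
t 23.5833 dist to home along axis 0.0324 lateral fix needed [-0.0039 -0.     -0.0024] rot fix deg [ 0.07 -0.07  0.28] [ 0.3  0.5 -1.5] [ 0.62 -0.25  2.13 -0.88  0.69 -0.37]
```

```bash
python3 -m handwheel '[[[0.0052,-0.0002,-0.0085,0,0,0],[0.0042,-0.0002,-0.0068,0,0,0],[0.0031,-0.0001,-0.0051,0,0,0],[0,0,0,0,0,0]]]'
python3 hold.py
python3 -m handwheel '[[[-0.001,0,-0.0006,0,0,0],[-0.001,0,-0.0006,0,0,0],[-0.001,0,-0.0006,0,0,0],[0.0005,0,-0.0009,0,0,0],[0.0005,0,-0.0009,0,0,0],[0.0005,0,-0.0009,0,0,0],[0,0,0,0,0,0]]]'
python3 hold.py
```

```text
time: 23.92
tool_pos: [0.5847, 0.3048, 0.164]
tool_rot: [0.439, 0.023, 0.898, -0.012]
contact_force: [0.4, 0.2, -1.1]
gripper_width: 0.239
grasp_force: 59.3
t 23.9167 dist to home along axis 0.01 lateral fix needed [-0.0048 -0.0006 -0.0029] rot fix deg [-0.    0.04  0.25] [ 0.4  0.2 -1.1] [ 0.6  -0.2   2.12 -0.92  0.65 -0.33]
time: 24.5
tool_pos: [0.5832, 0.3053, 0.1612]
tool_rot: [0.44, 0.023, 0.898, -0.011]
contact_force: [0.8, -0.1, -0.9]
gripper_width: 0.236
grasp_force: 59.3
t 24.5 dist to home along axis 0.0083 lateral fix needed [-0.0025 -0.0011 -0.0015] rot fix deg [-0.07  0.14  0.23] [ 0.8 -0.1 -0.9] [ 0.6  -0.2   2.12 -0.93  0.64 -0.31]
```

```bash
python3 -m handwheel '[[[0.0007,-0.0003,-0.002,0,0,0],[0.0007,-0.0003,-0.002,0,0,0],[0.0007,-0.0003,-0.002,0,0,0],[0,0,0,0,0,0],[0,0,0,0,0,0]]]'
python3 hold.py
```

```text
time: 24.92
tool_pos: [0.5853, 0.3043, 0.1549]
tool_rot: [0.44, 0.023, 0.898, -0.011]
contact_force: [0.7, 0.3, -0.7]
gripper_width: 0.24
grasp_force: 59.3
t 24.9167 dist to home along axis 0.0019 lateral fix needed [-0.0012 -0.0002 -0.0007] rot fix deg [-0.05  0.12  0.23] [ 0.7  0.3 -0.7] [ 0.6  -0.19  2.13 -0.94  0.63 -0.3 ]
```

```bash
python3 -m handwheel '[[[0,0,-0.0014,0,0,0],[0,0,-0.0014,0,0,0],[0,0,0,0,0,0],[0,0,0,0,0,0]]]'
python3 hold.py
python3 -m handwheel '[[[0.0003,0,-0.001,0,0,0],[0,0,0,0,0,0],[0,0,0,0,0,0]]]'
python3 hold.py
```

```text
time: 25.25
tool_pos: [0.5855, 0.3047, 0.1531]
tool_rot: [0.44, 0.023, 0.897, -0.011]
contact_force: [-0.8, 0.5, 0.9]
gripper_width: 0.235
grasp_force: 59.5
t 25.25 dist to home along axis 0.0002 lateral fix needed [-0.0005 -0.0007 -0.0003] rot fix deg [-0.1   0.19  0.21] [-0.8  0.5  0.9] [ 0.6  -0.19  2.13 -0.95  0.63 -0.29]
time: 25.5
tool_pos: [0.5864, 0.3051, 0.1534]
tool_rot: [0.441, 0.023, 0.897, -0.011]
contact_force: [-3.3, 0.4, 5.6]
gripper_width: 0.242
grasp_force: 59.9
t 25.5 dist to home along axis 0.0 lateral fix needed [-0.0013 -0.0011 -0.0008] rot fix deg [-0.13  0.29  0.19] [-3.3  0.4  5.6] [ 0.6  -0.18  2.13 -0.95  0.63 -0.29]
```

The rod has bottomed: 6.5 N along the sleeve axis at the original pose. I'll ease it onto the lower wall, then open gently.

```bash
python3 -m handwheel '[[[-0.0015,-0.0007,-0.0005,0,0,0],[0,0,0,0,0,0]]]'
python3 hold.py
python3 -m handwheel '[[[0,0,0,0,0,0],[0,0,0,0,0,0],[0,0,0,0,0,0],[0,0,0,0,0,0]]]' 0.4
python3 -m handwheel '[[[0,0,0,0,0,0],[0,0,0,0,0,0],[0,0,0,0,0,0],[0,0,0,0,0,0],[0,0,0,0,0,0],[0,0,0,0,0,0]]]' 1
python3 -m handwheel '[[[-0.006,0.0003,0.0047,0,0,0],[-0.012,0.0006,0.0094,0,0,0],[-0.012,0.0006,0.0094,0,0,0],[-0.012,0.0006,0.0094,0,0,0],[-0.012,0.0006,0.0094,0,0,0],[-0.012,0.0006,0.0094,0,0,0],[-0.012,0.0006,0.0094,0,0,0],[-0.012,0.0006,0.0094,0,0,0],[-0.006,0,0.006,0,0,0],[0,0,0,0,0,0],[0,0,0,0,0,0]]]'
python3 - <<'E'
from h import *
print(state()['contact_force'].round(1))
o=[]
for c,sl in (('scene',np.s_[130:310,140:380]),('wrist',np.s_[30:282,80:416])):
    im,D=grab_frame(c);o.append(cv2.resize(im[sl],(400,300)))
    print(c,[(np.round(x['position'],1).tolist(),round(x['conf'],2)) for x in pinpoint(c,'rod_grip')][:4])
    if c=='scene':
        p=cloud(c,D).reshape(-1,3);col=im.reshape(-1,3).astype(int)
        m=(col[:,2]>col[:,0]*1.8)&(p[:,2]>.13)&(np.hypot(p[:,0]-.57,p[:,1]-.30)<.08);q=p[m]
        u=np.linalg.svd(q-q.mean(0))[2][0];u*=np.sign(u[2]);s=(q-q.mean(0))@u;print(len(q),q.mean(0),u,s.min(),s.max())
cv2.imwrite('pics/k.png',np.hstack(o))
E
```

```text
time: 25.67
tool_pos: [0.5847, 0.3044, 0.1524]
tool_rot: [0.441, 0.023, 0.897, -0.01]
contact_force: [-1.2, 1.6, 4.7]
gripper_width: 0.237
grasp_force: 59.6
t 25.6667 dist to home along axis 0.0 lateral fix needed [ 0.0004 -0.0004  0.0003] rot fix deg [-0.14  0.27  0.16] [-1.2  1.6  4.7] [ 0.6  -0.19  2.13 -0.95  0.63 -0.29]
time: 26.0
tool_pos: [0.5837, 0.3033, 0.1499]
tool_rot: [0.439, 0.023, 0.898, -0.012]
contact_force: [0.6, -0.1, 0.8]
gripper_width: 0.401
grasp_force: 0.0
time: 26.5
tool_pos: [0.5842, 0.3037, 0.1511]
tool_rot: [0.44, 0.023, 0.898, -0.011]
contact_force: [-0.3, -0.9, -0.5]
gripper_width: 0.996
grasp_force: 0.0
time: 27.42
tool_pos: [0.4881, 0.3086, 0.2282]
tool_rot: [0.44, 0.023, 0.897, -0.011]
contact_force: [-0.1, 0.1, -0.1]
gripper_width: 1.001
grasp_force: 0.0
[-0.1  0.1 -0.1]
scene [([377.7, 282.2], 0.73), ([297.0, 192.1], 0.64), ([296.5, 230.0], 0.55), ([193.2, 229.3], 0.51)]
156 [0.57433379 0.30794772 0.17248302] [-0.56299869  0.01311177  0.82635377] -0.04018623789375625 0.035391792916408406
wrist [([484.0, 47.7], 0.91), ([257.0, 182.1], 0.74)]
```

View pics/k.png

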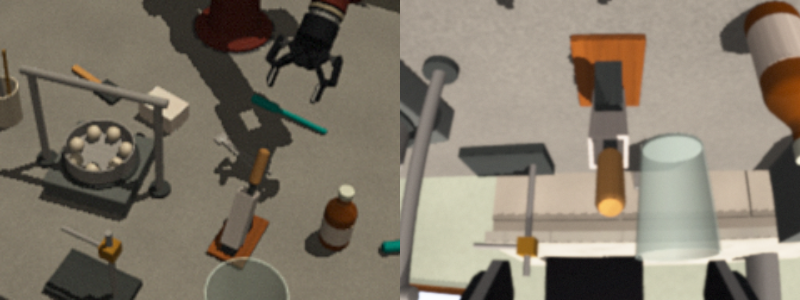

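The rod stands in its holder as before: handle at (258,165) and sleeve at (240,220) in the left panel, same depth fit. The beads are in the dish and nothing else has moved. Handing in.

```bash
python3 -c "
from plant import *
print(job_done())"
```

```text
the job is handed in; nothing more can be done
None
```

The job is handed in: I stirred two clockwise rounds with all seven beads still in the dish, and the rod is fully home in its slanted holder and released, in about 28 s; the hand-in returned no verdict.

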